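# Load-test the disc lathe's foot springs and sort them

### The arm

A 6-joint arm with a two-finger parallel gripper is mounted at the origin on the work surface. World frame = base frame: x ahead of the robot, y to its left, z up, the work surface at z = 0. Lengths are in mm, angles in rad, forces in N, time in s.
With the tool pointing down it reaches from about 350 to 775 mm from the base axis. Payload 7.3 kg.
Tool frame: the origin (TCP) lies at the very end of the fingers, on their centre line; the grasp point (between the pads) lies 19 mm behind it (bot.grasp_offset is the distance from the TCP to the grasp point, in mm); z points along the fingers, y is the direction in which the jaws open and shut (so a half turn about z gives the same grasp; the last joint's range is limited). The gripper opens to 92 mm and grips with 3 to 60 N. Pads are 19 mm wide; open, the fingers measure 130 mm over their backs; the gripper's body (75 mm by 190 mm) begins 47 mm behind the grasp point.
Start: joints at [-1.3, 0.342, 1.524, -0, 1.275, -0.146], TCP at [212.564, -480.067, 194.541] pointing down, gripper open.
Joint ranges: [-2.53, 2.53], [-0.77, 2.02], [0.04, 2.7], [-1, 4.14], [0.28, 2.66], [-3.11, 3.11]. Speed limits (rad/s): [2.57, 2.57, 3.14, 3.14, 3.14, 3.14].

### API

Orientations are given as [roll, pitch, yaw] about the fixed x, y, z axes, in that order (R = Rz(yaw) Ry(pitch) Rx(roll)).
In Python, from plant import bot gives the robot as it stands.
- The arm moves only by the tool servo_tool, never from a script. Its arguments are lists of equal length, an entry for each row: "angular": the turn, a rotation vector about the world's x, y, z in degrees, a list of three; "slide": the shift along the world's x, y, z in mm, a list of three; "grip": the opening, from -1 (shut) to 1 (fully open), so that 0 is half open. In form: {"angular": [[ax, ay, az], ...], "slide": [[dx, dy, dz], ...], "grip": [grip, ...]}. A call has 1 to 10 rows; each row is the pose to reach, as a shift and turn from the pose commanded when the call began; what a row does not reach only later rows make up. A row lasts 1/12 s, in which the tool goes at most 41.7 mm and 7.16 degrees, less where a joint would pass 70% of its speed; a pose out of reach is approached as far as the arm can. A call with a gripper value outside its range is refused whole. The fingers move at their own pace and stop on an object; the grip force is fixed at half the most. Time passes only in rows, so rows that repeat a pose let the fingers close. It gives the time, the measured TCP pose, the force and the opening at its end, in the units of the state.
- bot.get_obs(): the state, without advancing time (a new reading comes with each control period).
- bot.capture(name): name is "scene" or "side" or "wrist"; returns a dict with "img" (384x512x3 uint8, blue, green, red), "range_z" (384x512 float32, mm along the optical axis (not along the pixel's ray), 0 where there is no reading), "fov_y" (degrees; the focal length in pixels is half the picture's height over the tangent of half this angle, whatever the lens; pixels are square), "cx", "cy" (the principal point, pixels), "R" (3x3) and "t" (3): a world point X has camera coordinates R X + t; the wrist camera has in their place "T_tool_cam" (4x4, takes a point from camera to tool coordinates, whose origin is the TCP and whose axes are the flange's). Camera axes: x right, y down, z forward; pixel columns grow to the right and rows downward; lengths in mm; the calibration is good to about 2 mm. A picture is of the moment at which its call begins: read the wrist's pose just before it.
- bot.close_job(): hands the job in, once; it reports no verdict.
The state is a dict: "time": time; "joint_positions": joint angles; "dq": joint speeds; "tau": joint torques, N m; "tool_pos": TCP position; "tcp_rot": TCP orientation; "contact_force": force on the tool from outside, world axes, zero at the start; "moment": the same for the moment, N m; "grip_width": finger opening in mm.
Only numpy, scipy, OpenCV 4.12 (cv2) and the standard library are available. Lean on these libraries where they do the work, as an engineer would, in place of code of your own. Each camera call takes 0.05 s, during which the arm holds its last target.

### The job

One of the two look-alike lathe-foot springs has gone tired. Stand either spring in the recess of the tester plate, let go of it, press straight down on its brass cap with 15 N (2 N either way, never more than 20 N) and hold that for a second while you compare the top of the cap with the red mark: a sound spring stays above the mark, a tired one sinks below it. Then gently stand the sound spring in the green dish and the tired one in the red dish, and leave the other things alone.

Things in the scene. Friction and masses are not known exactly. Their poses are not given: they have to be found in the camera images.
- spring_1: one of two look-alike steel coil springs standing upright, 90 mm high when free. Round dark foot 36 mm across (underside chamfered to 30 mm), coils 31 mm across, round brass end cap on top 34 mm across and 16 mm high. About 0.1 kg. Origin: centre of the foot's underside; z runs up the spring. Which of the two is the sound one can only be found by loading
- spring_1_grip (a point): centre of that spring's brass cap, 82 mm above the underside of its foot when free, 8 mm below the cap's flat top; sinks with the cap. Grip the spring here across the cap, from above at any yaw; lifted by its cap it stays at full length
- spring_1_cap (a joint): how far that spring is compressed, in m: 0 when free, 0.036 when solid. A sound spring gives about 1 mm per N, a tired one about 1.7 mm per N; standing unloaded it settles under the cap's own weight by a hair (sound under 0.5 mm, tired a little more), too little to see
- spring_2: one of two look-alike steel coil springs standing upright, 90 mm high when free. Round dark foot 36 mm across (underside chamfered to 30 mm), coils 31 mm across, round brass end cap on top 34 mm across and 16 mm high. About 0.1 kg. Origin: centre of the foot's underside; z runs up the spring. Which of the two is the sound one can only be found by loading
- spring_2_grip (a point): centre of that spring's brass cap, 82 mm above the underside of its foot when free, 8 mm below the cap's flat top; sinks with the cap. Grip the spring here across the cap, from above at any yaw; lifted by its cap it stays at full length
- spring_2_cap (a joint): how far that spring is compressed, in m: 0 when free, 0.036 when solid. A sound spring gives about 1 mm per N, a tired one about 1.7 mm per N; standing unloaded it settles under the cap's own weight by a hair (sound under 0.5 mm, tired a little more), too little to see
- seat (a point): spring tester: aluminium base plate 110 x 200 mm, its top 16 mm above the table, fixed, with a steel seat ring 52 mm across on it. This point: centre of the floor of the seat's round recess (40 mm across, 8 mm deep; floor 20 mm above the table) in which a spring's foot stands; z up. The grey scale column (18 x 12 mm, top 132 mm above the table) stands 86 mm from here along this point's +y
- mark (a point): inner tip of the red reference mark on the tester's scale column, 61 mm from the seat's axis along the seat's +y, at half the height of its 3 mm thick red blade: 70.7 mm above the seat floor, 19.3 mm below the cap top of a free seated spring. Under 15 N a sound seated spring's cap top stays at least 2 mm above this height (about 4 mm) and a tired one's sinks at least 2 mm below it (about 6 mm)
- green_dish: green round dish for the sound spring, fixed: 80 mm across the rim, 16 mm high, flat inner floor about 68 mm across, 5 mm above the table. Origin: centre of its underside
- red_dish: red round dish for the tired spring, fixed: 80 mm across the rim, 16 mm high, flat inner floor about 68 mm across, 5 mm above the table. Origin: centre of its underside
- screwdriver: bystander: a screwdriver lying lengthwise beside the outer row; leave alone
- brush: bystander: a brush lying lengthwise beside the outer row; leave alone
- oil_bottle: bystander: small white bottle with a red cap, 90 mm high; leave alone. Origin on its underside
- record_weight: bystander: dark steel record weight, 70 mm wide, 45 mm high; leave alone. Origin on its underside
- mug: bystander: blue mug, 76 mm wide, 85 mm high; leave alone. Origin on its underside
- stylus_box: bystander: orange box 60 x 45 x 28 mm; leave alone. Origin on its underside
- tape_spool: bystander: grey spool, 60 mm wide, 20 mm high; leave alone. Origin on its underside
Things that resemble listed ones, but are neither listed nor needed, are in the scene too. What is shaped like the spring_1 but pink or turquoise is not meant.

How it is judged:
By the outcome, as a careful person would: the job done as asked, in the order asked, and still so for the second after the job is handed in, with the robot touching nothing.
It also fails if it takes over 72 s, if anything falls off the work surface, if the arm or the gripper's body presses on something with over 40 N, if the wrist force passes 120 N, or if a joint passes its speed limit or range.

## Working session

There is one attempt and no reset: what is moved stays moved. The work goes in short steps, Python scripts to look and compute and a tool call to move; the robot and the scene stay as the last step left them, time stands still between calls to the robot, and variables do not carry over. Pictures are saved under pics/ and viewed, and the job is handed in when it is done.

Besides the shell and the picture viewer there is one more tool, called after "Emit:" as name(argument=value, ...) on one line, values as JSON. servo_tool: Moves the arm, as the interface text tells. Its arguments: {"type":"object","properties":{"angular":{"type":"array","items":{"type":"array","items":{"type":"number"}}},"slide":{"type":"array","items":{"type":"array","items":{"type":"number"}}},"grip":{"type":"array","items":{"type":"number"}}},"required":["angular","slide","grip"]}

```bash
ls; mkdir -p pics
python3 - <<'E'
from plant import bot
import cv2,numpy as np,pickle
o=bot.get_obs();print(o)
for n in ("scene","side","wrist"):
    c=bot.capture(n);pickle.dump(c,open(f"pics/{n}0.pkl","wb"));cv2.imwrite(f"pics/{n}0.png",c["img"])
    print(n,{k:v for k,v in c.items() if k not in("img","range_z")})
E
```

```text
pics
{'time': 0.0, 'joint_positions': array([-1.30003365e+00,  3.42715425e-01,  1.52501806e+00, -1.69666844e-05,
        1.27538868e+00, -1.45990193e-01]), 'dq': array([ 4.79862830e-05,  7.19230863e-04, -2.50664883e-04, -6.02588363e-04,
       -1.79116310e-03, -9.08964994e-04]), 'tau': array([ 9.98138858e-04, -4.31250143e+01, -2.44216973e+01,  7.18521327e-02,
        5.60707622e-02, -1.23566715e-04]), 'tool_pos': array([ 212.41346561, -479.61287743,  193.84842082]), 'tcp_rot': array([-3.14007705e+00, -2.06450143e-04,  4.16757663e-01]), 'contact_force': array([ 0.03984362, -0.20134675, -0.60636168]), 'moment': array([-0.02782996,  0.02410344,  0.04937603]), 'grip_width': 91.7802066922001}
scene {'fov_y': 49.20064232519744, 'cx': 257.071237971688, 'cy': 182.52667605138453, 'R': array([[ 0.74384238,  0.668075  , -0.01934701],
       [ 0.38368973, -0.45054852, -0.80609443],
       [-0.5472483 ,  0.59218395, -0.5914706 ]]), 't': array([-419.35833054, -140.12766242, 1502.50947736])}
side {'fov_y': 47.59432059193661, 'cx': 255.38888012159666, 'cy': 193.26910750130295, 'R': array([[-0.94305075, -0.33248558,  0.01042179],
       [-0.18651089,  0.50255193, -0.8441891 ],
       [ 0.27544321, -0.79805695, -0.53594416]]), 't': array([ 536.65124117,  169.03779054, 1119.14034938])}
wrist {'fov_y': 58.64659177959258, 'cx': 252.1595160600286, 'cy': 188.18913367679826, 'T_tool_cam': array([[-5.02228757e-04, -9.60550140e-01, -2.78106413e-01,
         7.47589226e+01],
       [ 9.99999855e-01, -4.28968931e-04, -3.24273422e-04,
        -6.04075507e-02],
       [ 1.92181870e-04, -2.78106536e-01,  9.60550216e-01,
        -1.89747312e+02],
       [ 0.00000000e+00,  0.00000000e+00,  0.00000000e+00,
         1.00000000e+00]])}
```

View pics/scene0.png

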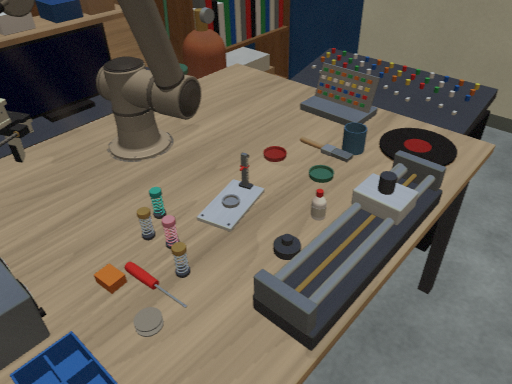

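View pics/side0.png

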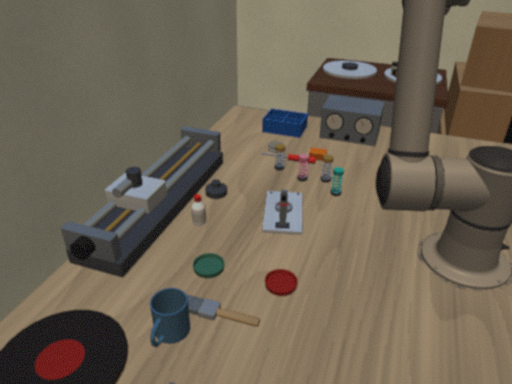

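View pics/wrist0.png

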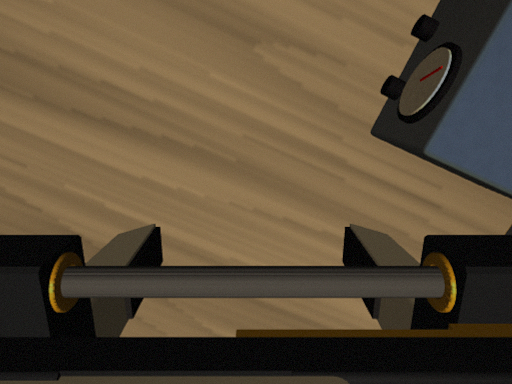

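The scene view has four spring-shaped things: brass-capped at (146,223) and (181,260), turquoise at (157,202), pink at (170,232). The two brass ones fit the description; the turquoise and pink ones are excluded. The tester is at (231,202) with its column at (245,172), the red dish at (275,154) and the green dish at (321,174). An enlarged crop and measurements come next.

```bash
cat > h.py <<'E'
import numpy as np,cv2,pickle
from scipy.spatial.transform import Rotation as Ro
def K(c):
    f=192/np.tan(np.radians(c["fov_y"]/2)); return f,c["cx"],c["cy"]
def pose(c,o=None):
    "cam->world R,t"
    if "R" in c: return c["R"].T,-c["R"].T@c["t"]
    Rt=Ro.from_euler("xyz",o["tcp_rot"]).as_matrix(); T=c["T_tool_cam"]
    return Rt@T[:3,:3],Rt@T[:3,3]+o["tool_pos"]
def plane(c,u,v,z,o=None):
    f,cx,cy=K(c);R,t=pose(c,o); d=R@np.array([(u-cx)/f,(v-cy)/f,1]); return t+d*(z-t[2])/d[2]
def cloud(c,o=None):
    f,cx,cy=K(c);R,t=pose(c,o);v,u=np.mgrid[:384,:512];z=c["range_z"]
    return np.stack([(u-cx)/f*z,(v-cy)/f*z,z],-1)@R.T+t
def proj(c,X,o=None):
    f,cx,cy=K(c);R,t=pose(c,o);p=R.T@(np.array(X)-t);return p[0]/p[2]*f+cx,p[1]/p[2]*f+cy
E
python3 - <<'E'
from h import *
for n in("scene","side"):
    c=pickle.load(open(f"pics/{n}0.pkl","rb"));P=cloud(c);hsv=cv2.cvtColor(c["img"],cv2.COLOR_BGR2HSV)
    ok=(c["range_z"]>0)
    win=dict(scene=(95,140,370,330),side=(180,120,370,310))[n]
    W=np.zeros_like(ok);W[win[1]:win[3],win[0]:win[2]]=1
    # caps: top surfaces around z 86..94
    m=(ok&W&(P[...,2]>70)&(P[...,2]<97)).astype(np.uint8)
    k,l,s,ce=cv2.connectedComponentsWithStats(m)
    for i in range(1,k):
        if s[i,4]>15:
            q=P[l==i];h=hsv[l==i];print(n,"tall",ce[i].round(0),s[i,4],"xy mid",((q.min(0)+q.max(0))/2).round(0),"ext",np.ptp(q,axis=0).round(0),"hsv",np.median(h,axis=0), "top",np.median(q[q[:,2]>q[:,2].max()-4],axis=0).round(1))
    H,S,V=cv2.split(hsv)
    for nm,mm in dict(green=(H>65)&(H<90)&(S>90),red=((H<6)|(H>172))&(S>150)).items():
        m=(ok&W&mm&(P[...,2]<40)&(P[...,2]>-5)).astype(np.uint8)
        k,l,s,ce=cv2.connectedComponentsWithStats(m)
        for i in range(1,k):
            if s[i,4]>60:
                q=P[l==i];print(n,nm,ce[i].round(0),s[i,4],((np.percentile(q,1,axis=0)+np.percentile(q,99,axis=0))/2).round(0),np.ptp(q,axis=0).round(0))
    print("seat/base")
    m=(ok&W&(P[...,2]>11)&(P[...,2]<30)&(S<70)).astype(np.uint8)
    k,l,s,ce=cv2.connectedComponentsWithStats(m)
    for i in range(1,k):
        if s[i,4]>250:
            q=P[l==i][:,:2].astype(np.float32);print(n,ce[i].round(0),s[i,4],cv2.minAreaRect(q),np.median(P[l==i][:,2]))
    m=(ok&W&(P[...,2]>98)&(P[...,2]<140)).astype(np.uint8)
    k,l,s,ce=cv2.connectedComponentsWithStats(m)
    for i in range(1,k):
        if s[i,4]>20:q=P[l==i];print("col",ce[i],s[i,4],np.median(q,axis=0).round(0),np.ptp(q,axis=0).round(0))
c=pickle.load(open("pics/scene0.pkl","rb"))["img"]; d=pickle.load(open("pics/side0.pkl","rb"))["img"]
a=cv2.resize(c[150:290,100:300],(800,560)[::1],interpolation=3) if 0 else cv2.resize(c[140:290,110:275],None,fx=2.4*1,fy=2.4,interpolation=3)
b=cv2.resize(d[135:255,240:355],None,fx=3,fy=3,interpolation=3)
H=np.zeros((max(a.shape[0],b.shape[0]),a.shape[1]+b.shape[1],3),np.uint8);H[:a.shape[0],:a.shape[1]]=a;H[:b.shape[0],a.shape[1]:]=b
cv2.imwrite("pics/crop0.png",H);print(H.shape)
E
```

```text
scene tall [244. 168.] 65 xy mid [479.  36.  84.] ext [26. 34. 24.] hsv [ 11.  86. 102.] top [480.9  38.3  93.8]
scene tall [155. 192.] 127 xy mid [ 374. -198.   81.] ext [33. 32. 22.] hsv [ 84. 160. 129.] top [ 373.5 -198.5   89.8]
scene tall [320. 194.] 66 xy mid [713.  87.  82.] ext [21. 19. 23.] hsv [  2. 195. 148.] top [713.   88.7  90.6]
scene tall [320. 241.] 1020 xy mid [825. -57.  87.] ext [ 52. 326.  19.] hsv [ 80.5  25.  126. ] top [820.1 -79.1  95.4]
scene tall [144. 213.] 150 xy mid [ 421. -270.   81.] ext [35. 34. 21.] hsv [ 20. 128. 131.] top [ 422.6 -270.    89.6]
scene tall [169. 221.] 152 xy mid [ 496. -249.   85.] ext [33. 33. 17.] hsv [174.   76.  166.5] top [ 496.4 -250.2   90.1]
scene tall [332. 257.] 572 xy mid [862. -62.  78.] ext [ 14. 296.  12.] hsv [ 21. 132. 133.] top [862.8 -91.1  81.1]
scene tall [341. 273.] 777 xy mid [ 908. -104.   88.] ext [ 24. 232.  17.] hsv [ 87.  23. 126.] top [ 909.6 -125.6   95.5]
scene tall [179. 249.] 185 xy mid [ 588. -293.   81.] ext [35. 33. 21.] hsv [ 20. 129. 133.] top [ 590.1 -292.1   89.5]
scene tall [285. 309.] 544 xy 
[... 1977 characters left out ...]
 ] top [474.8  48.8  93.3]
side tall [184. 300.] 84 xy mid [573. 443.  78.] ext [31. 46. 15.] hsv [104. 108.  85.] top [563.6 436.3  83.2]
side green [208. 265.] 496 [602. 256.   8.] [75. 77. 19.]
side red [281. 282.] 628 [417. 251.   8.] [74. 78. 17.]
seat/base
side [283. 213.] 1194 ((496.393798828125, -33.624542236328125), (107.36951446533203, 204.28050231933594), 14.383957862854004) 14.509141349030301
side [202. 303.] 361 ((562.6044311523438, 383.6533508300781), (83.66968536376953, 39.39393615722656), 3.181877851486206) 16.664100872153767
col [200.52463768 133.10434783] 345 [ 853. -237.  114.] [142.  41.  23.]
col [283.69892473 195.75268817] 93 [473.  50. 119.] [19. 26. 33.]
(360, 741, 3)
```

View pics/crop0.png

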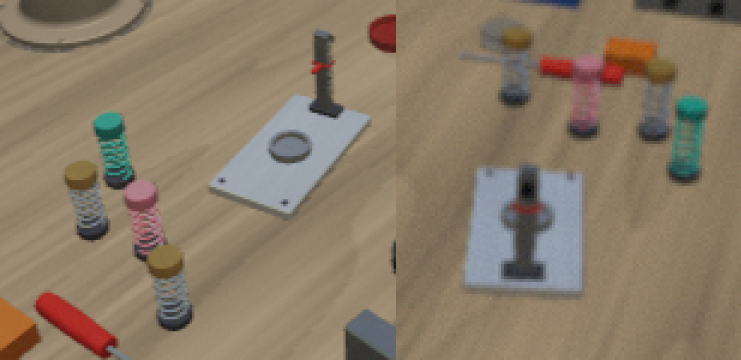

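The crop confirms two brass-capped springs: A at (421,-268) and B at (588,-291). Pink and turquoise stand apart from them. B goes first, because it has the most room around it. The jaws will be aligned with the plate's short axis (yaw about 104.4°), so that they stay clear of the red mark.

Emit:
servo_tool(angular=[[0, 0, 7], [0, 0, 14], [0, 0, 21], [0, 0, 28], [0, 0, 35], [0, 0, 42], [0, 0, 49], [0, 0, 56], [0, 0, 63], [0, 0, 70]], slide=[[37, 19, 4], [74, 38, 8], [111, 57, 12], [148, 76, 16], [185, 95, 20], [222, 114, 20], [259, 133, 20], [296, 152, 20], [335, 171, 20], [374, 189, 20]], grip=[1, 1, 1, 1, 1, 1, 1, 1, 1, 1])

```text
time: 0.98
tool_pos: [585.0, -290.9, 214.3]
tcp_rot: [-3.141, -0.0, 1.645]
contact_force: [1.4, -1.1, 0.3]
grip_width: 91.8
```

Emit:
servo_tool(angular=[[0, 0, 7], [0, 0, 10.5], [0, 0, 10.5], [0, 0, 10.5], [0, 0, 10.5]], slide=[[0, 0, 0], [0, 0, 0], [0, 0, 0], [0, 0, 0], [0, 0, 0]], grip=[0.2, 0.2, 0.2, 0.2, 0.2])

```text
time: 1.4
tool_pos: [583.2, -292.7, 214.5]
tcp_rot: [-3.142, -0.0, 1.819]
contact_force: [0.4, 0.7, 0.2]
grip_width: 63.0
```

```bash
cat > look.py <<'E'
from h import *
import sys
from plant import bot
def look(name,cam="wrist"):
    o=bot.get_obs();c=bot.capture(cam);pickle.dump((c,o),open(f"pics/{name}.pkl","wb"));cv2.imwrite(f"pics/{name}.png",c["img"])
    print(cam,"t",round(o["time"],2),"tcp",o["tool_pos"].round(1),"rot deg",np.degrees(o["tcp_rot"]).round(1),"F",o["contact_force"].round(1),"w",round(o["grip_width"],1))
    return c,o
def tall(c,o,z0,z1,mn=100):
    P=cloud(c,o);m=((c["range_z"]>0)&(P[...,2]>z0)&(P[...,2]<z1)).astype(np.uint8)
    hsv=cv2.cvtColor(c["img"],cv2.COLOR_BGR2HSV)
    k,l,s,ce=cv2.connectedComponentsWithStats(m)
    for i in range(1,k):
        if s[i,4]>mn:
            q=P[l==i];(x,y),r=cv2.minEnclosingCircle(q[:,:2].astype(np.float32))
            print(ce[i].round(0),s[i,4],"circ",round(x,1),round(y,1),round(r,1),"mean",q.mean(0).round(1),"hsv",np.median(hsv[l==i],axis=0))
E
python3 - <<'E'
from look import *
c,o=look("w1");tall(c,o,84,96)
E
```

```text
wrist t 1.4 tcp [ 583.2 -292.7  214.5] rot deg [-180.    -0.   104.2] F [0.4 0.7 0.2] w 63.0
[36. 11.] 887 circ 372.0 -199.4 16.7 mean [ 374.3 -203.1   89.3] hsv [ 85. 255. 146.]
[167. 101.] 1154 circ 492.4 -248.4 17.0 mean [ 493.1 -248.1   89.5] hsv [171.  79. 181.]
[ 81. 103.] 1165 circ 418.1 -269.4 17.2 mean [ 419.  -268.9   89.1] hsv [ 21. 201. 119.]
[495. 163.] 842 circ 797.9 -227.7 37.5 mean [ 800.5 -229.1   90.2] hsv [24. 41. 56.]
[255. 171.] 957 circ 585.3 -292.7 17.0 mean [ 585.  -291.9   88.8] hsv [ 21. 200. 121.]
```

View pics/w1.png

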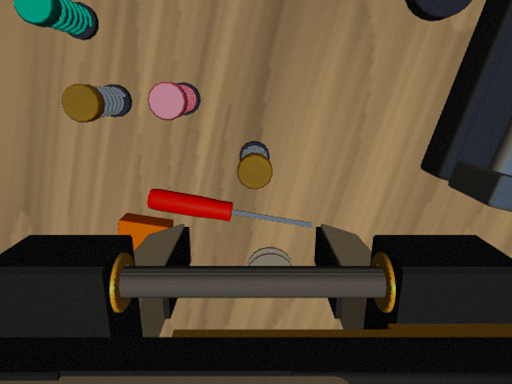

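The wrist view shows brass B at (255,171), giving (585,-292), and brass A at (82,102), giving (418,-269). Pink is at (168,100). I'll go down on B.

Emit:
servo_tool(angular=[[0, 0, 0], [0, 0, 0], [0, 0, 0], [0, 0, 0], [0, 0, 0], [0, 0, 0], [0, 0, 0]], slide=[[1, 0, -30], [2, 0, -65], [2, 0, -100], [2, 0, -125], [2, 0, -142], [2, 0, -151], [2, 0, -151]], grip=[0.2, 0.2, 0.2, 0.2, 0.2, 0.2, 0.2])

```text
time: 2.03
tool_pos: [584.2, -292.2, 61.6]
tcp_rot: [-3.139, -0.003, 1.82]
contact_force: [-0.2, 0.6, 0.7]
grip_width: 55.0
```

Run:
```python
from look import *
c,o=look("w2")
```

```text
wrist t 2.03 tcp [ 584.2 -292.2   61.6] rot deg [-179.9   -0.2  104.3] F [-0.2  0.6  0.7] w 55.0
```

View pics/w2.png

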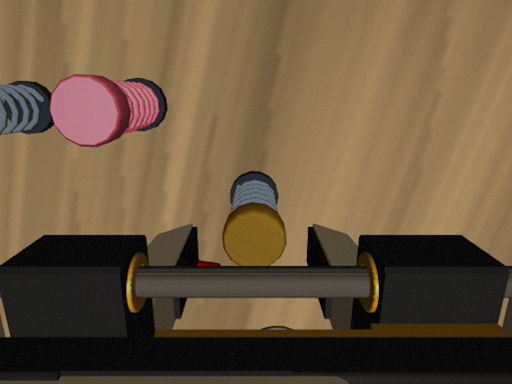

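Run:
```python
from h import *
c,o=pickle.load(open("pics/w2.pkl","rb"))
print(proj(c,[*o["tool_pos"][:2],90],o), plane(c,254,234,90,o))
```

```text
(np.float64(252.4230309448995), np.float64(240.92957717104989)) [ 583.99348459 -288.28359094   90.        ]
```

Run:
```python
from look import *
c,o=pickle.load(open("pics/w2.pkl","rb"))
P=cloud(c,o);z=c["range_z"]
m=(z>0)&(P[...,2]>86)&(P[...,2]<94)
m[:, :205]=0;m[:,300:]=0;m[268:]=0
q=P[m];v,u=np.nonzero(m);print(u.min(),u.max(),v.min(),v.max(),q.mean(0),cv2.minEnclosingCircle(q[:,:2].astype(np.float32)))
cv2.imwrite("pics/w2c.png",cv2.resize(c["img"][160:290,180:330],None,fx=5,fy=4.5))
```

```text
223 286 209 265 [ 584.87582888 -291.10322028   88.81077062] ((585.0458374023438, -292.35552978515625), 17.124958038330078)
```

View pics/w2c.png

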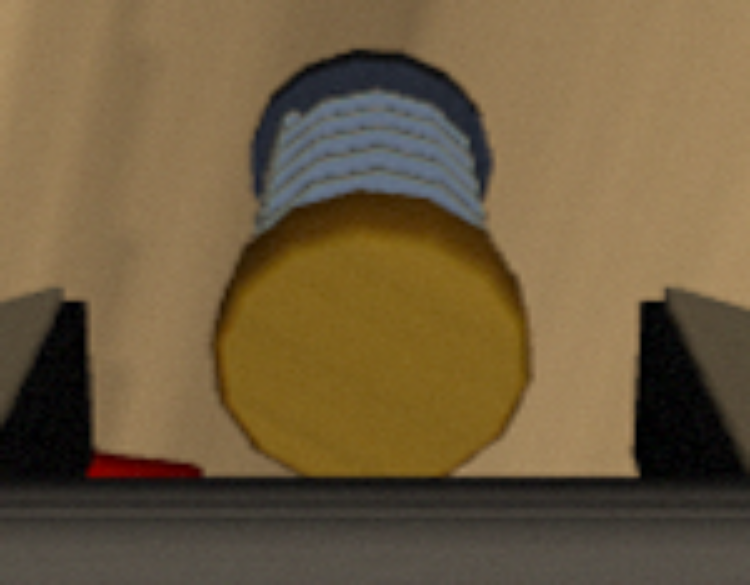

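The top face is centred between the jaws (585,-292), so I'll close and lift.

Emit:
servo_tool(angular=[[0, 0, 0], [0, 0, 0], [0, 0, 0], [0, 0, 0], [0, 0, 0], [0, 0, 0], [0, 0, 0], [0, 0, 0], [0, 0, 0], [0, 0, 0]], slide=[[0, 0, 0], [0, 0, 0], [0, 0, 0], [0, 0, 0], [0, 0, 0], [0, 0, 5], [0, 0, 20], [0, 0, 45], [0, 0, 75], [0, 0, 90]], grip=[-0.6, -0.6, -0.6, -0.6, -0.6, -0.6, -0.6, -0.6, -0.6, -0.6])

```text
time: 2.92
tool_pos: [586.7, -293.1, 157.7]
tcp_rot: [3.138, 0.004, 1.822]
contact_force: [0.9, 0.5, -0.3]
grip_width: 18.6
```

Emit:
servo_tool(angular=[[0, 0, 0], [0, 0, 0], [0, 0, 0], [0, 0, 0], [0, 0, 0], [0, 0, 0], [0, 0, 0], [0, 0, 0], [0, 0, 0], [0, 0, 0]], slide=[[-3, 10, 20], [-10, 35, 40], [-20, 65, 40], [-30, 95, 40], [-40, 125, 40], [-50, 155, 40], [-60, 175, 40], [-64, 185, 40], [-64, 185, 40], [-64, 185, 40]], grip=[-0.6, -0.6, -0.6, -0.6, -0.6, -0.6, -0.6, -0.6, -0.6, -0.6])

```text
time: 3.75
tool_pos: [522.1, -108.0, 194.1]
tcp_rot: [3.14, 0.001, 1.822]
contact_force: [-0.7, -0.5, 0.2]
grip_width: 18.2
```

Run:
```python
from look import *
c,o=look("w3")
P=cloud(c,o);H,S,V=cv2.split(cv2.cvtColor(c["img"],cv2.COLOR_BGR2HSV))
m=((c["range_z"]>0)&(P[...,2]>12)&(P[...,2]<30)&(S<70)).astype(np.uint8)
k,l,s,ce=cv2.connectedComponentsWithStats(m)
for i in range(1,k):
    if s[i,4]>1000: q=P[l==i];print(ce[i],s[i],cv2.minAreaRect(q[:,:2].astype(np.float32)))
m=(c["range_z"]>0)&(P[...,2]>25.5)&(P[...,2]<31)&(S<70)
k,l,s,ce=cv2.connectedComponentsWithStats(m.astype(np.uint8))
for i in range(1,k):
    if s[i,4]>150: q=P[l==i];print("ring",ce[i],s[i],q.mean(0),cv2.minEnclosingCircle(q[:,:2].astype(np.float32)))
look("s3","scene")
```

```text
wrist t 3.75 tcp [ 522.1 -108.   194.1] rot deg [1.799e+02 1.000e-01 1.044e+02] F [-0.7 -0.5  0.2] w 18.2
[244.91511765  88.28059525] [  189     0   112   180 18614] ((497.50543212890625, -43.670875549316406), (109.8621826171875, 179.91473388671875), 14.22185230255127)
[482.06470029 197.60418649] [ 446  122   66  144 1051] ((779.7612915039062, -86.29007720947266), (174.26412963867188, 3.777733564376831), 89.81192779541016)
[433.95589162 170.46754883] [ 406  142   67   62 1587] ((724.0518188476562, -69.88284301757812), (67.9859619140625, 66.87694549560547), 85.29635620117188)
ring [244.88319428  91.65673421] [220  66  51  53 839] [496.8055905  -39.70019354  27.4150945 ] ((496.89898681640625, -40.12002944946289), 25.79463005065918)
ring [437.86451613 172.56129032] [425 157  36  38 310] [717.46058048 -69.17291872  27.08224842] ((725.1519775390625, -70.70506286621094), 21.412830352783203)
scene t 3.8 tcp [ 522.2 -108.5  193.9] rot deg [1.800e+02 1.000e-01 1.044e+02] F [-0.6  0.  -0.4] w 18.4
```

View pics/w3.png

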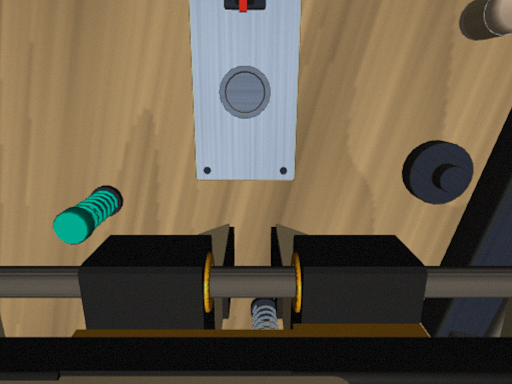

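View pics/s3.png

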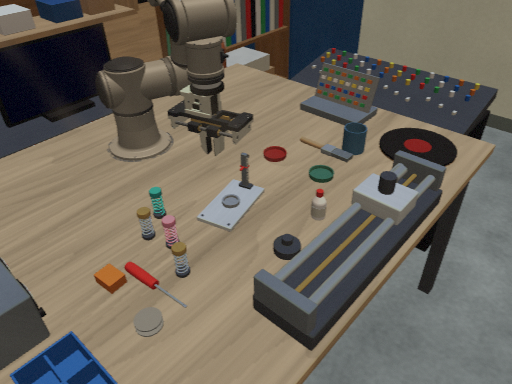

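The opening of 18 mm shows that the grasp missed, and B still stands at (181,260) in the scene view. Next I'll check the calibration consistency.

Run:
```python
from look import *
c,o=pickle.load(open("pics/s3.pkl","rb"))
print(proj(c,o["tool_pos"]), o["joint_positions"])
P=cloud(c)
for v,u in((145,210),(150,218),(130,205)): print(u,v,P[v,u])
c,o=pickle.load(open("pics/w3.pkl","rb"));P=cloud(c,o)
for v,u in((300,221),(300,285),(285,250),(250,215),(330,265)): print(u,v,P[v,u],c["range_z"][v,u])
print(proj(c,o["tool_pos"],o))
c,o=pickle.load(open("pics/s3.pkl","rb"))
cv2.imwrite("pics/s3c.png",cv2.resize(c["img"][60:280,120:320],None,fx=2.7,fy=2.7))
```

```text
(np.float64(213.75982292887932), np.float64(163.48024225167316)) [-3.48382402e-01  3.57073521e-01  1.50346182e+00 -4.63341790e-04
  1.27970058e+00 -5.98925889e-01]
210 145 [ 514.50540275 -108.20750634  243.95049125]
218 150 [ 547.18379619 -112.6962803   245.00048332]
205 130 [ 537.93840339 -138.0486348   306.25042975]
221 300 [ 510.55424244 -109.5761829   275.58874072] 124.446396
285 300 [ 532.2453238  -101.77423378  278.7680458 ] 120.79035
250 285 [514.26755449 -80.55599478 309.22016295] 84.57772
215 250 [ 504.21364694 -101.13879522  254.94435372] 141.56206
265 330 [519.18570651 -85.77681574 317.8321574 ] 78.0536
(np.float64(252.5583486983725), np.float64(220.6853958095631))
```

View pics/s3c.png

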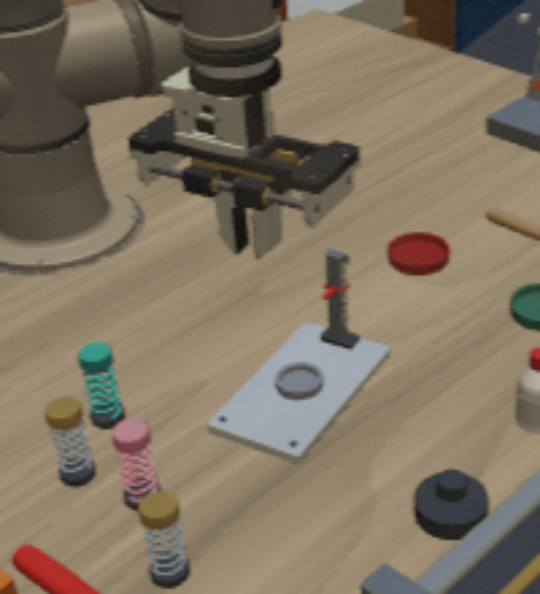

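Run:
```python
from look import *
for nm in("w3","w2"):
    c,o=pickle.load(open(f"pics/{nm}.pkl","rb"));f,cx,cy=K(c);z=c["range_z"];v,u=np.mgrid[:384,:512]
    T=c["T_tool_cam"];Q=np.stack([(u-cx)/f*z,(v-cy)/f*z,z],-1)@T[:3,:3].T+T[:3,3]
    m=(z>0)&(abs(Q[...,1])<70)&(abs(Q[...,0])<14)&(Q[...,2]<15)&(Q[...,2]>-110)&(v>215)
    if nm=="w2": m&=(abs(u-254)>48)
    q=Q[m];print(nm,q.max(0),np.percentile(q[:,2],[50,90,99]))
    for uu in ((205,215,222,228,232,273,278,285) if nm=="w3" else (170,180,190,315,325)):
        for vv in (226,230,235,240,250): print(uu,vv,Q[vv,uu].round(0),end=" ")
        print()
c,o=pickle.load(open("pics/s3.pkl","rb"));P=cloud(c);m=(c["range_z"]>0)&(abs(P[...,0]-522)<45)&(abs(P[...,1]+108)<45)&(P[...,2]>150)
v,u=np.nonzero(m);q=P[m];i=np.argsort(q[:,2])[:25];print(q[i].round(0)[:12],u[i][:12],v[i][:12])
```

```text
w3 [ 13.9866916   25.09674961 -30.80962268] [-61.86980529 -39.69949591 -32.86710442]
205 226 [-83. -57. 193.] 205 230 [-89. -58. 195.] 205 235 [  36.  -13. -103.] 205 240 [  36.  -13. -106.] 205 250 [  36.  -12. -111.] 
215 226 [-83. -45. 194.] 215 230 [ 11. -18. -40.] 215 235 [ 11. -17. -45.] 215 240 [ 11. -17. -51.] 215 250 [ 11. -16. -61.] 
222 226 [ 10. -15. -34.] 222 230 [ 11. -14. -40.] 222 235 [ 11. -14. -46.] 222 240 [ 11. -13. -52.] 222 250 [ 11. -13. -61.] 
228 226 [ 11. -12. -35.] 228 230 [ 11. -12. -40.] 228 235 [ 10. -11. -42.] 228 240 [  9. -11. -48.] 228 250 [  9. -10. -57.] 
232 226 [-84. -25. 195.] 232 230 [ 10. -10. -37.] 232 235 [  9. -10. -42.] 232 240 [ 10.  -9. -48.] 232 250 [  6.  -9. -51.] 
273 226 [-83.  25. 194.] 273 230 [  9.  10. -36.] 273 235 [  9.  10. -42.] 273 240 [ 10.   9. -48.] 273 250 [  6.   9. -50.] 
278 226 [ 11.  12. -35.] 278 230 [ 11.  12. -39.] 278 235 [ 11.  12. -45.] 278 240 [  9.  12. -48.] 278 250 [ 10.  11. -59.] 
285 226 [-84.  39. 194.] 285 230 [ 11.  15. -40.] 285 235 [ 11.  15. -45.] 285 240 [ 10.  14. -50.] 285 250 [ 11.  13. -61.]
[... 369 characters left out ...]
30 [ 10. -30. -38.] 190 235 [ 10. -29. -42.] 190 240 [  9. -28. -47.] 190 250 [  7. -27. -53.] 
315 226 [ 10.  31. -33.] 315 230 [ 10.  30. -38.] 315 235 [  9.  29. -41.] 315 240 [ 10.  28. -48.] 315 250 [  6.  28. -52.] 
325 226 [-29.  57.  61.] 325 230 [ 10.  35. -39.] 325 235 [ 11.  33. -47.] 325 240 [ 11.  32. -51.] 325 250 [ 11.  30. -60.] 
[[ 512. -102.  226.]
 [ 516. -121.  228.]
 [ 516. -109.  228.]
 [ 517. -115.  228.]
 [ 514. -106.  229.]
 [ 540. -114.  229.]
 [ 512. -121.  229.]
 [ 519. -121.  229.]
 [ 514. -120.  229.]
 [ 514. -102.  230.]
 [ 517. -119.  230.]
 [ 540. -117.  230.]] [212 207 211 209 211 216 206 208 207 212 208 215] [150 153 151 152 150 155 152 153 152 149 152 155]
```

Run:
```python
from plant import bot
print(bot.grasp_offset,[a for a in dir(bot) if a[0]!='_'])
```

```text
18.8 ['Unreachable', 'capture', 'close_job', 'get_obs', 'grasp_offset']
```

Two independent cameras agree that the finger ends sit about 31 mm behind the reported TCP, so the given tool offset is wrong. The fingers closed just above the cap. I'll add 31 mm to the depth, return to B and regrasp.

Emit:
servo_tool(angular=[[0, 0, 0], [0, 0, 0], [0, 0, 0], [0, 0, 0], [0, 0, 0], [0, 0, 0], [0, 0, 0], [0, 0, 0]], slide=[[10, -28, 0], [22, -63, 0], [34, -98, 0], [46, -133, 0], [56, -163, 0], [63, -183, 0], [63, -185, -20], [63, -185, -40]], grip=[0.2, 0.2, 0.2, 0.2, 0.2, 0.2, 0.2, 0.2])

```text
time: 4.52
tool_pos: [585.0, -296.6, 152.9]
tcp_rot: [3.14, 0.002, 1.818]
contact_force: [-0.2, 0.6, -0.1]
grip_width: 54.6
```

Emit:
servo_tool(angular=[[0, 0, 0], [0, 0, 0], [0, 0, 0], [0, 0, 0], [0, 0, 0]], slide=[[0, 0, -30], [0, 0, -60], [0, 0, -80], [0, 0, -80], [0, 0, -80]], grip=[0.2, 0.2, 0.2, 0.2, 0.2])

```text
time: 4.93
tool_pos: [583.9, -293.5, 72.3]
tcp_rot: [-3.14, -0.002, 1.82]
contact_force: [0.1, 0.1, 0.6]
grip_width: 54.7
```

Run:
```python
from look import *
c,o=look("w4")
P=cloud(c,o);z=c["range_z"]
m=(z>0)&(P[...,2]>84)&(P[...,2]<96)
m[:, :205]=0;m[:,300:]=0;m[268:]=0
q=P[m];print(q.mean(0),cv2.minEnclosingCircle(q[:,:2].astype(np.float32)))
```

```text
wrist t 4.93 tcp [ 583.9 -293.5   72.3] rot deg [-1.799e+02 -1.000e-01  1.043e+02] F [0.1 0.1 0.6] w 54.7
[ 584.83595582 -291.22212397   88.7037936 ] ((585.3299560546875, -292.4635925292969), 17.074460983276367)
```

View pics/w4.png

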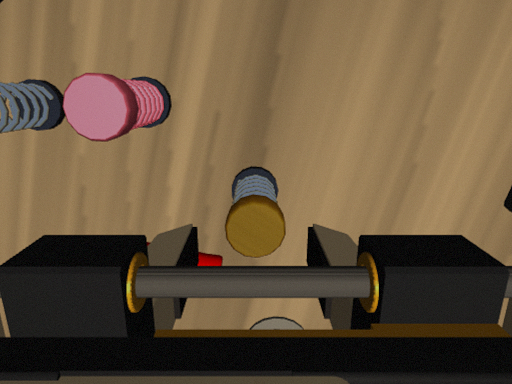

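The cap at (255,226) is still standing, 1 mm off the axis. I'll go down 40 mm and grip.

Emit:
servo_tool(angular=[[0, 0, 0], [0, 0, 0], [0, 0, 0], [0, 0, 0], [0, 0, 0], [0, 0, 0], [0, 0, 0], [0, 0, 0], [0, 0, 0]], slide=[[1, 1, -18], [1, 1, -33], [1, 1, -40], [1, 1, -40], [1, 1, -40], [1, 1, -40], [1, 1, -40], [1, 1, -40], [1, 1, -40]], grip=[0.2, 0.2, 0.2, 0.2, -0.6, -0.6, -0.6, -0.6, -0.6])

```text
time: 5.73
tool_pos: [585.9, -291.7, 34.3]
tcp_rot: [3.141, 0.001, 1.822]
contact_force: [-0.1, -0.6, -0.4]
grip_width: 32.9
```

Gripped at 33 mm. Now lift and carry it to above the seat.

Emit:
servo_tool(angular=[[0, 0, 0], [0, 0, 0], [0, 0, 0], [0, 0, 0], [0, 0, 0], [0, 0, 0], [0, 0, 0], [0, 0, 0], [0, 0, 0], [0, 0, 0]], slide=[[0, 0, 8], [0, 0, 30], [0, 0, 60], [0, 0, 90], [-5, 15, 100], [-15, 43, 100], [-27, 76, 100], [-39, 110, 100], [-51, 144, 100], [-63, 178, 100]], grip=[-0.6, -0.6, -0.6, -0.6, -0.6, -0.6, -0.6, -0.6, -0.6, -0.6])

```text
time: 6.57
tool_pos: [521.6, -112.1, 134.2]
tcp_rot: [3.141, 0.0, 1.821]
contact_force: [0.3, 0.4, -0.9]
grip_width: 32.8
```

Emit:
servo_tool(angular=[[0, 0, 0], [0, 0, 0], [0, 0, 0], [0, 0, 0], [0, 0, 0], [0, 0, 0], [0, 0, 0]], slide=[[-10, 30, 0], [-20, 55, -10], [-25, 70, -25], [-26, 74, -35], [-26, 74, -40], [-26, 74, -40], [-26, 74, -40]], grip=[-0.6, -0.6, -0.6, -0.6, -0.6, -0.6, -0.6])

```text
time: 7.15
tool_pos: [497.0, -40.1, 94.0]
tcp_rot: [3.141, 0.0, 1.821]
contact_force: [0.7, -0.9, -1.0]
grip_width: 32.6
```

```bash
cat > seat.py <<'E'
from look import *
def go(n):
    c,o=look(n)
    P=cloud(c,o);H,S,V=cv2.split(cv2.cvtColor(c["img"],cv2.COLOR_BGR2HSV))
    m=(c["range_z"]>0)&(P[...,2]>25)&(P[...,2]<31)&(np.hypot(P[...,0]-497,P[...,1]+40)<32)
    q=P[m];print("ring",m.sum(),q.mean(0))
    # circle fit on outer-ring pts
    A=np.c_[q[:,:2],np.ones(len(q))];
    mm=(c["range_z"]>0)&(P[...,2]>12)&(P[...,2]<20)&(S<70)&(np.hypot(P[...,0]-497,P[...,1]+40)<140)
    r=P[mm][:,:2].astype(np.float32);print("plate",cv2.minAreaRect(r))
    return c,o
E
python3 - <<'E'
from seat import *
go("w5");look("s5","scene");look("d5","side")
E
```

```text
wrist t 7.15 tcp [497.  -40.1  94. ] rot deg [180.    0.  104.4] F [ 0.7 -0.9 -1. ] w 32.6
ring 875 [494.520242   -29.38657309  27.27830796]
plate ((489.7813415527344, -12.869361877441406), (109.86726379394531, 153.71815490722656), 14.257909774780273)
scene t 7.2 tcp [497.3 -40.3  94.2] rot deg [179.9   0.  104.3] F [-0.1  0.  -1.2] w 33.0
side t 7.25 tcp [497.3 -40.3  94.3] rot deg [179.9   0.  104.3] F [-0.2  0.5 -1.2] w 33.1
```

View pics/w5.png

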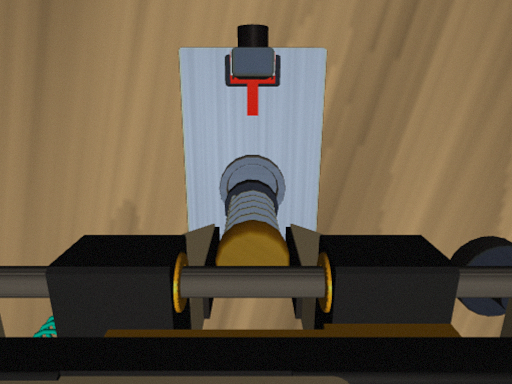

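View pics/s5.png

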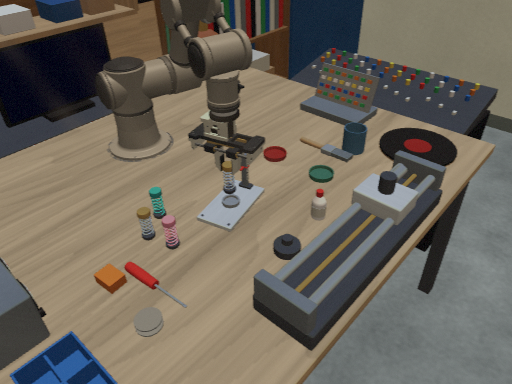

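Run:
```python
from look import *
from scipy.optimize import least_squares
for n in("w5","w3"):
    c,o=pickle.load(open(f"pics/{n}.pkl","rb"));P=cloud(c,o)
    m=(c["range_z"]>0)&(P[...,2]>25.)&(P[...,2]<32)&(np.hypot(P[...,0]-497,P[...,1]+40)<32)
    q=P[m];a=np.arctan2(q[:,1]+40,q[:,0]-497)
    pts=[];
    for k in np.arange(-np.pi,np.pi,.15):
        s=q[(a>=k)&(a<k+.15)]
        if len(s)>4: pts.append(s[np.argsort(np.hypot(s[:,0]-497,s[:,1]+40))[-2]])
    p=np.array(pts)
    if n=="w5": p=p[p[:,1]>-42]
    r=least_squares(lambda x:np.hypot(p[:,0]-x[0],p[:,1]-x[1])-26,[497,-40],loss="soft_l1");print(n,len(p),r.x,np.abs(r.fun).mean())
    # foot: dark low points of the held spring
    H,S,V=cv2.split(cv2.cvtColor(c["img"],cv2.COLOR_BGR2HSV))
c=pickle.load(open("pics/w5.pkl","rb"))[0]["img"]
cv2.imwrite("pics/w5c.png",cv2.resize(c[80:280,180:330],None,fx=4,fy=3))
```

```text
w5 21 [496.74209422 -40.6781896 ] 0.21432432626707695
w3 42 [496.82167333 -40.2327494 ] 0.7933821551072204
```

View pics/w5c.png

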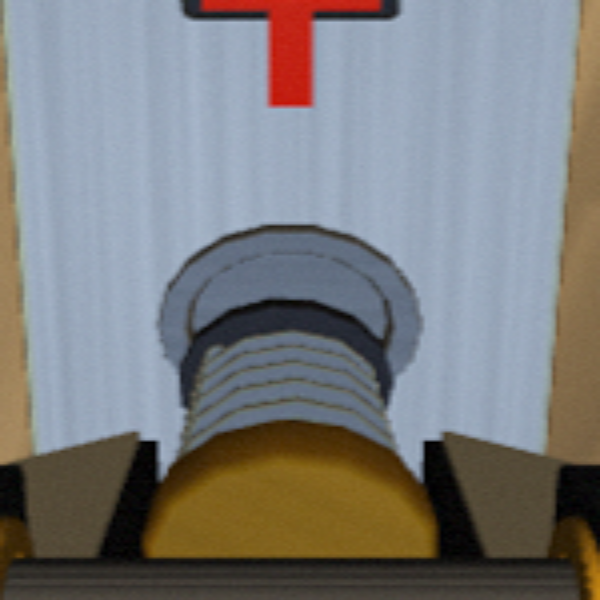

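The seat is at (496.8,-40.6) and the spring is within 0.5 mm of its axis. I'll lower it gently.

Emit:
servo_tool(angular=[[0, 0, 0], [0, 0, 0], [0, 0, 0], [0, 0, 0], [0, 0, 0], [0, 0, 0], [0, 0, 0], [0, 0, 0]], slide=[[0, 0, -10], [0, 0, -20], [0, 0, -28], [0, 0, -33], [0, 0, -36], [0, 0, -37.5], [0, 0, -38.5], [0, 0, -38.5]], grip=[-0.6, -0.6, -0.6, -0.6, -0.6, -0.6, -0.6, -0.6])

```text
time: 7.97
tool_pos: [496.6, -39.6, 55.2]
tcp_rot: [3.141, 0.0, 1.822]
contact_force: [-0.6, -0.3, 0.6]
grip_width: 32.6
```

Run:
```python
from look import *
c,o=look("w6");cv2.imwrite("pics/w6c.png",cv2.resize(c["img"][80:280,180:330],None,fx=4,fy=3))
```

```text
wrist t 7.97 tcp [496.6 -39.6  55.2] rot deg [180.    0.  104.4] F [-0.6 -0.3  0.6] w 32.6
```

View pics/w6c.png

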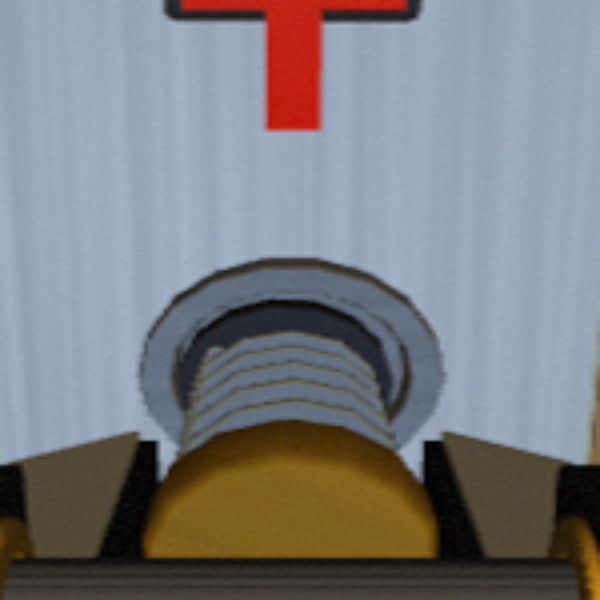

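The foot is inside the recess and about 1 mm from the floor. I'll lower slightly and release.

Emit:
servo_tool(angular=[[0, 0, 0], [0, 0, 0], [0, 0, 0], [0, 0, 0]], slide=[[0, 0, -0.6], [0, 0, -1.2], [0, 0, -1.2], [0, 0, -1.2]], grip=[-0.6, -0.6, -0.6, -0.6])

```text
time: 8.35
tool_pos: [496.7, -39.5, 54.0]
tcp_rot: [3.141, 0.0, 1.822]
contact_force: [-0.1, -1.0, 0.6]
grip_width: 32.8
```

Emit:
servo_tool(angular=[[0, 0, 0], [0, 0, 0], [0, 0, 0], [0, 0, 0], [0, 0, 0], [0, 0, 0], [0, 0, 0], [0, 0, 0], [0, 0, 0], [0, 0, 0]], slide=[[0, 0, 0], [0, 0, 0], [0, 0, 0], [0, 0, 0], [0, 0, 10], [0, 0, 25], [0, 0, 45], [0, 0, 60], [0, 0, 60], [0, 0, 60]], grip=[0.0, 0.1, 0.2, 0.2, 0.2, 0.2, 0.2, -1, -1, -1])

```text
time: 9.18
tool_pos: [497.1, -39.6, 114.8]
tcp_rot: [3.139, 0.001, 1.822]
contact_force: [-0.1, 0.8, -0.2]
grip_width: 39.8
```

Emit:
servo_tool(angular=[[0, 0, 0], [0, 0, 0], [0, 0, 0], [0, 0, 0], [0, 0, 0], [0, 0, 0]], slide=[[0, 0, 0], [0, 0, 0], [0, 0, 0], [0, 0, 0], [0, 0, 0], [0, 0, 0]], grip=[-1, -1, -1, -1, -1, -1])

```text
time: 9.68
tool_pos: [496.4, -39.4, 113.5]
tcp_rot: [-3.141, -0.0, 1.822]
contact_force: [-0.6, -0.8, 0.4]
grip_width: 1.7
```

Run:
```python
from look import *
c,o=look("w7")
P=cloud(c,o);m=(c["range_z"]>0)&(P[...,2]>103)&(P[...,2]<117)&(np.hypot(P[...,0]-497,P[...,1]+40)<25)
q=P[m];print("cap",m.sum(),q.mean(0),cv2.minEnclosingCircle(q[:,:2].astype(np.float32)))
f,cx,cy=K(c);z=c["range_z"];v,u=np.mgrid[:384,:512];T=c["T_tool_cam"];Q=np.stack([(u-cx)/f*z,(v-cy)/f*z,z],-1)@T[:3,:3].T+T[:3,3]
m=(z>0)&(abs(Q[...,1])<30)&(Q[...,2]>-50)&(Q[...,2]<-10);q=Q[m];print("finger tip pts",m.sum(),q.min(0),q.max(0))
look("s7","scene");look("d7","side")
```

```text
wrist t 9.68 tcp [496.4 -39.4 113.5] rot deg [-180.    -0.   104.4] F [-0.6 -0.8  0.4] w 1.7
cap 1717 [494.58032566 -35.65693568 108.56227675] ((495.78192138671875, -40.06401443481445), 16.990325927734375)
finger tip pts 1546 [  8.88426804 -16.86556173 -49.85719159] [ 91.10196343  16.7884673  -11.10714969]
scene t 9.73 tcp [496.4 -39.5 113.6] rot deg [-180.    -0.   104.4] F [ 0.8 -0.5 -0.3] w 1.2
side t 9.78 tcp [496.4 -39.5 113.7] rot deg [-180.    -0.   104.4] F [ 0.   0.1 -0. ] w 0.4
```

View pics/w7.png

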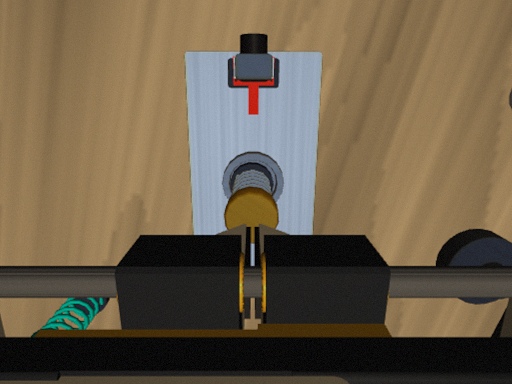

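The spring stands free in the seat with its cap at (496,-40), and the fingers are shut 34 mm above it. Now press down in steps.

Emit:
servo_tool(angular=[[0, 0, 0], [0, 0, 0], [0, 0, 0], [0, 0, 0], [0, 0, 0], [0, 0, 0], [0, 0, 0]], slide=[[0, 0, -15], [0, 0, -26], [0, 0, -31], [0, 0, -33], [0, 0, -35], [0, 0, -37], [0, 0, -37]], grip=[-1, -1, -1, -1, -1, -1, -1])

```text
time: 10.42
tool_pos: [496.7, -39.5, 77.0]
tcp_rot: [3.141, 0.0, 1.822]
contact_force: [0.5, -0.3, -0.5]
grip_width: 0.5
```

Emit:
servo_tool(angular=[[0, 0, 0], [0, 0, 0], [0, 0, 0], [0, 0, 0], [0, 0, 0]], slide=[[0, 0, -2], [0, 0, -4], [0, 0, -6], [0, 0, -6], [0, 0, -6]], grip=[-1, -1, -1, -1, -1])

```text
time: 10.83
tool_pos: [496.9, -39.6, 71.1]
tcp_rot: [3.141, 0.0, 1.822]
contact_force: [-0.1, -0.1, 4.2]
grip_width: 0.6
```

Emit:
servo_tool(angular=[[0, 0, 0], [0, 0, 0], [0, 0, 0], [0, 0, 0], [0, 0, 0]], slide=[[0, 0, -2], [0, 0, -4], [0, 0, -5], [0, 0, -5], [0, 0, -5]], grip=[-1, -1, -1, -1, -1])

```text
time: 11.25
tool_pos: [496.9, -39.6, 66.1]
tcp_rot: [3.141, 0.0, 1.822]
contact_force: [0.0, -0.2, 6.0]
grip_width: 0.4
```

Emit:
servo_tool(angular=[[0, 0, 0], [0, 0, 0], [0, 0, 0], [0, 0, 0], [0, 0, 0], [0, 0, 0]], slide=[[0, 0, -2], [0, 0, -4], [0, 0, -6], [0, 0, -8], [0, 0, -8], [0, 0, -8]], grip=[-1, -1, -1, -1, -1, -1])

```text
time: 11.75
tool_pos: [497.1, -39.6, 58.6]
tcp_rot: [3.14, 0.001, 1.822]
contact_force: [-0.3, 1.0, 10.4]
grip_width: 0.6
```

Run:
```python
from look import *
for i in range(3): look("tmp")
```

```text
wrist t 11.75 tcp [497.1 -39.6  58.6] rot deg [179.9   0.  104.4] F [-0.3  1.  10.4] w 0.6
wrist t 11.8 tcp [497.1 -39.6  58.6] rot deg [179.9   0.  104.4] F [-1.5  0.4 10.7] w 0.7
wrist t 11.85 tcp [497.1 -39.6  58.7] rot deg [179.9   0.  104.4] F [-1.7  1.  10.9] w 0.9
```

Emit:
servo_tool(angular=[[0, 0, 0], [0, 0, 0], [0, 0, 0], [0, 0, 0], [0, 0, 0]], slide=[[0, 0, -2], [0, 0, -4], [0, 0, -6], [0, 0, -7], [0, 0, -7]], grip=[-1, -1, -1, -1, -1])

```text
time: 12.32
tool_pos: [497.2, -39.6, 51.9]
tcp_rot: [3.14, 0.001, 1.822]
contact_force: [-1.5, 0.4, 14.6]
grip_width: 0.7
```

Run:
```python
from look import *
for i in range(5): look("p%d"%i,("side","scene","wrist","side","scene")[i])
```

```text
side t 12.32 tcp [497.2 -39.6  51.9] rot deg [1.799e+02 1.000e-01 1.044e+02] F [-1.5  0.4 14.6] w 0.7
scene t 12.37 tcp [497.3 -39.6  52. ] rot deg [1.799e+02 1.000e-01 1.044e+02] F [-2.2  0.7 14.5] w 0.1
wrist t 12.42 tcp [497.3 -39.6  52.1] rot deg [1.799e+02 1.000e-01 1.044e+02] F [-2.1  1.1 14.6] w 0.3
side t 12.47 tcp [497.3 -39.6  52.1] rot deg [1.799e+02 1.000e-01 1.044e+02] F [-1.3  0.2 14.1] w 0.6
scene t 12.52 tcp [497.3 -39.6  52.1] rot deg [1.799e+02 1.000e-01 1.044e+02] F [-1.3  0.9 15.2] w 0.1
```

14.6 N is within the band, so I'll hold it for over a second.

Emit:
servo_tool(angular=[[0, 0, 0], [0, 0, 0], [0, 0, 0], [0, 0, 0], [0, 0, 0], [0, 0, 0], [0, 0, 0], [0, 0, 0], [0, 0, 0], [0, 0, 0]], slide=[[0, 0, 0], [0, 0, 0], [0, 0, 0], [0, 0, 0], [0, 0, 0], [0, 0, 0], [0, 0, 0], [0, 0, 0], [0, 0, 0], [0, 0, 0]], grip=[-1, -1, -1, -1, -1, -1, -1, -1, -1, -1])

```text
time: 13.4
tool_pos: [497.3, -39.6, 52.2]
tcp_rot: [3.139, 0.001, 1.822]
contact_force: [-2.2, 0.4, 14.1]
grip_width: 0.6
```

Emit:
servo_tool(angular=[[0, 0, 0], [0, 0, 0], [0, 0, 0], [0, 0, 0]], slide=[[0, 0, 0], [0, 0, 0], [0, 0, 0], [0, 0, 0]], grip=[-1, -1, -1, -1])

```text
time: 13.73
tool_pos: [497.3, -39.6, 52.2]
tcp_rot: [3.139, 0.001, 1.822]
contact_force: [-2.9, 0.8, 14.1]
grip_width: 0.2
```

Run:
```python
from look import *
c,o=look("w8");P=cloud(c,o)
m=(c["range_z"]>0)&(P[...,2]>60)&(P[...,2]<115)&(np.hypot(P[...,0]-496.5,P[...,1]+40)<17)
H,S,V=cv2.split(cv2.cvtColor(c["img"],cv2.COLOR_BGR2HSV))
b=m&(H>15)&(H<28)&(S>150);print("brass z pct",np.percentile(P[b][:,2],[1,50,90,99]))
r=(c["range_z"]>0)&((H<5)|(H>175))&(S>200)&(np.hypot(P[...,0]-482,P[...,1]-20)<30);print("red n",r.sum(),np.percentile(P[r],[5,50,95],axis=0).round(1))
cs,os_=look("s8","scene");cd,od=look("d8","side")
for n,c in(("s",cs),("d",cd)):
    print(n,"mark tip expected px",proj(c,[496.7-.249*61,-40.6+.968*61,90.7]))
a=cv2.resize(cs["img"][140:220,200:280],(400,400),interpolation=3);b=cv2.resize(cd["img"][165:245,245:325],(400,400),interpolation=3)
cv2.imwrite("pics/press.png",np.hstack([a,b]))
```

```text
wrist t 13.73 tcp [497.3 -39.6  52.2] rot deg [1.799e+02 1.000e-01 1.044e+02] F [-2.9  0.8 14.1] w 0.2
brass z pct [ 70.38416894  82.8433213   85.10127265 112.1856059 ]
red n 867 [[468.1  20.5  90.7]
 [479.3  33.2  91.9]
 [486.7  39.3  95.2]]
scene t 13.78 tcp [497.3 -39.6  52.2] rot deg [1.799e+02 1.000e-01 1.044e+02] F [-1.2  0.6 15.3] w 0.5
side t 13.83 tcp [497.3 -39.6  52.1] rot deg [1.799e+02 1.000e-01 1.044e+02] F [-2.   0.3 15.1] w 0.3
s mark tip expected px (np.float64(239.3262690417057), np.float64(169.62592321200543))
d mark tip expected px (np.float64(283.73446159543283), np.float64(197.6410509978143))
```

View pics/press.png

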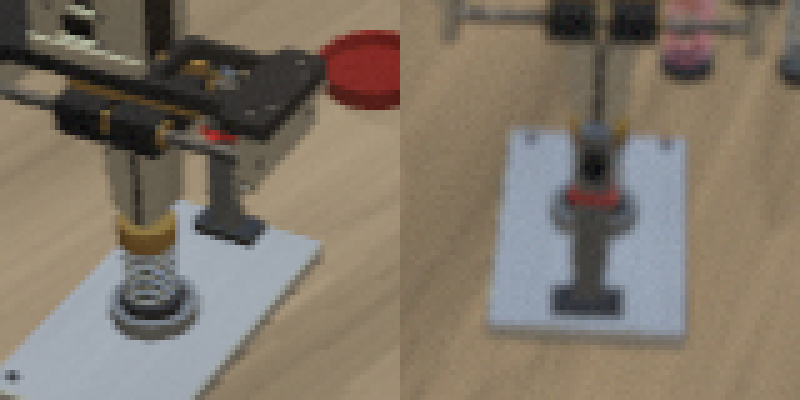

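View pics/w8.png

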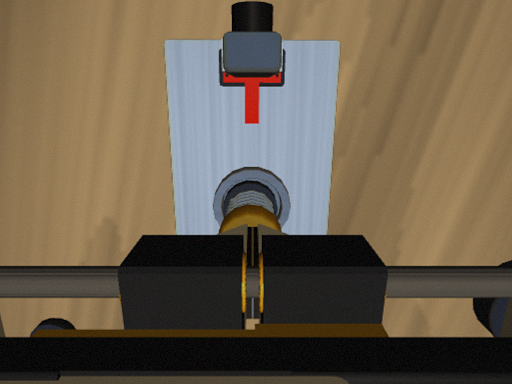

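Under about 14.6 N the cap top sits at about 84–85 mm. The red mark is at about 91 mm (wrist depth), so the cap is clearly below it. The force–travel slope is about 0.6 N/mm, i.e. 1.7 mm/N. B is tired and goes to the red dish. I'll unload slowly, open and regrasp.

Emit:
servo_tool(angular=[[0, 0, 0], [0, 0, 0], [0, 0, 0], [0, 0, 0], [0, 0, 0], [0, 0, 0], [0, 0, 0], [0, 0, 0], [0, 0, 0], [0, 0, 0]], slide=[[0, 0, 4], [0, 0, 8], [0, 0, 12], [0, 0, 16], [0, 0, 20], [0, 0, 24], [0, 0, 28], [0, 0, 34], [0, 0, 44], [0, 0, 54]], grip=[-1, -1, -1, -1, -1, -1, -1, -1, -1, -1])

```text
time: 14.72
tool_pos: [495.8, -39.3, 104.8]
tcp_rot: [-3.14, -0.001, 1.822]
contact_force: [-0.7, -0.6, 0.3]
grip_width: 0.1
```

Emit:
servo_tool(angular=[[0, 0, 0], [0, 0, 0], [0, 0, 0], [0, 0, 0], [0, 0, 0], [0, 0, 0], [0, 0, 0]], slide=[[0, 0, 0], [0, 0, 0], [0, 0, 0], [0, 0, 0], [0, 0, 0], [0, 0, 0], [0, 0, 0]], grip=[0.2, 0.2, 0.2, 0.2, 0.2, 0.2, 0.2])

```text
time: 15.3
tool_pos: [496.3, -39.5, 104.5]
tcp_rot: [-3.141, -0.0, 1.822]
contact_force: [0.4, -0.1, -0.1]
grip_width: 42.5
```

Run:
```python
from look import *
c,o=look("w9");tall(c,o,104,117)
```

```text
wrist t 15.3 tcp [496.3 -39.5 104.5] rot deg [-180.    -0.   104.4] F [ 0.4 -0.1 -0.1] w 42.5
[251. 222.] 2440 circ 495.8 -40.1 17.0 mean [495.5 -39.  108.6] hsv [ 21. 200. 123.]
```

View pics/w9.png

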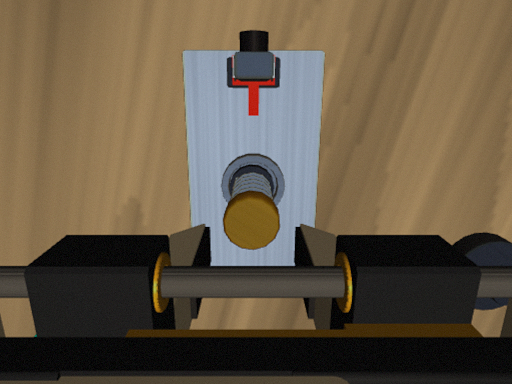

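The spring sprang back upright at (496,-40), between the open jaws. Regrip, then lift high to clear the column.

Emit:
servo_tool(angular=[[0, 0, 0], [0, 0, 0], [0, 0, 0], [0, 0, 0], [0, 0, 0], [0, 0, 0], [0, 0, 0], [0, 0, 0], [0, 0, 0], [0, 0, 0]], slide=[[0, 0, 0], [0, 0, 0], [0, 0, -15], [0, 0, -33], [0, 0, -45], [0, 0, -50], [0, 0, -50], [0, 0, -50], [0, 0, -50], [0, 0, -50]], grip=[0.2, 0.2, 0.2, 0.2, 0.2, 0.2, 0.2, -0.6, -0.6, -0.6])

```text
time: 16.18
tool_pos: [497.1, -39.6, 55.7]
tcp_rot: [3.14, 0.001, 1.822]
contact_force: [-0.5, 0.1, 0.1]
grip_width: 39.3
```

Emit:
servo_tool(angular=[[0, 0, 0], [0, 0, 0], [0, 0, 0], [0, 0, 0], [0, 0, 0], [0, 0, 0], [0, 0, 0], [0, 0, 0], [0, 0, 0], [0, 0, 0]], slide=[[0, 0, 0], [0, 0, 0], [0, 0, 4], [0, 0, 12], [0, 0, 30], [0, 0, 60], [0, 0, 95], [0, 0, 125], [0, 0, 140], [0, 0, 140]], grip=[-0.6, -0.6, -0.6, -0.6, -0.6, -0.6, -0.6, -0.6, -0.6, -0.6])

```text
time: 17.02
tool_pos: [498.5, -39.9, 199.4]
tcp_rot: [3.134, 0.004, 1.822]
contact_force: [1.6, -0.5, -1.4]
grip_width: 32.9
```

Emit:
servo_tool(angular=[[0, 0, 0], [0, 0, 0], [0, 0, 0], [0, 0, 0], [0, 0, 0], [0, 0, 0], [0, 0, 0], [0, 0, 0], [0, 0, 0], [0, 0, 0]], slide=[[-4, 15, 0], [-13, 47, 0], [-23, 85, 0], [-33, 123, 0], [-43, 161, 0], [-53, 199, 0], [-63, 237, 0], [-72, 265, 0], [-77, 281, 0], [-78, 287, 0]], grip=[-0.6, -0.6, -0.6, -0.6, -0.6, -0.6, -0.6, -0.6, -0.6, -0.6])

```text
time: 17.85
tool_pos: [416.7, 249.6, 193.9]
tcp_rot: [-3.14, -0.0, 1.825]
contact_force: [0.1, -0.9, -0.5]
grip_width: 32.9
```

Emit:
servo_tool(angular=[[0, 0, 0], [0, 0, 0], [0, 0, 0], [0, 0, 0], [0, 0, 0], [0, 0, 0]], slide=[[0, 0, -15], [0, 0, -45], [0, 0, -75], [0, 0, -95], [0, 0, -100], [0, 0, -100]], grip=[-0.6, -0.6, -0.6, -0.6, -0.6, -0.6])

```text
time: 18.35
tool_pos: [417.6, 246.3, 93.3]
tcp_rot: [-3.138, 0.001, 1.821]
contact_force: [-0.9, 0.5, -0.7]
grip_width: 32.8
```

```bash
cat > dish.py <<'E'
from look import *
from scipy.optimize import least_squares
def go(n,col,g):
    c,o=look(n);P=cloud(c,o);H,S,V=cv2.split(cv2.cvtColor(c["img"],cv2.COLOR_BGR2HSV))
    cm=((H<6)|(H>174))&(S>120) if col=="red" else (H>60)&(H<95)&(S>80)
    m=(c["range_z"]>0)&cm&(P[...,2]<22)&(P[...,2]>10)&(np.hypot(P[...,0]-g[0],P[...,1]-g[1])<55)
    q=P[m];a=np.arctan2(q[:,1]-g[1],q[:,0]-g[0]);pts=[]
    for k in np.arange(-np.pi,np.pi,.12):
        s=q[(a>=k)&(a<k+.12)]
        if len(s)>3: pts.append(s[np.argsort(np.hypot(s[:,0]-g[0],s[:,1]-g[1]))[-2]])
    p=np.array(pts);r=least_squares(lambda x:np.hypot(p[:,0]-x[0],p[:,1]-x[1])-40,g,loss="soft_l1")
    print("dish",r.x.round(1),len(p),"resid",np.abs(r.fun).mean().round(2),"tool",o["tool_pos"].round(1))
E
python3 - <<'E'
from dish import *
go("w10","red",[419,248])
E
```

```text
wrist t 18.35 tcp [417.6 246.3  93.3] rot deg [-179.8    0.   104.3] F [-0.9  0.5 -0.7] w 32.8
dish [417.7 248.6] 43 resid 0.89 tool [417.6 246.3  93.3]
```

View pics/w10.png

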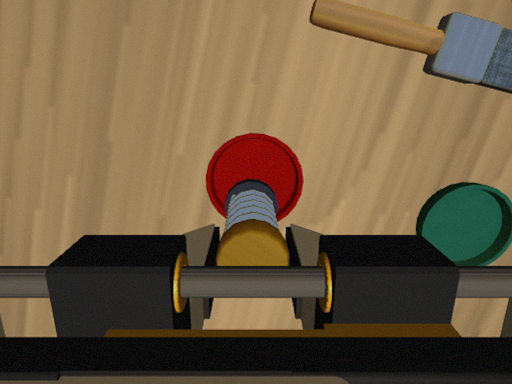

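The red dish centre is at (417.7,248.6), with the spring over it. I'll lower it.

Emit:
servo_tool(angular=[[0, 0, 0], [0, 0, 0], [0, 0, 0], [0, 0, 0], [0, 0, 0], [0, 0, 0], [0, 0, 0], [0, 0, 0], [0, 0, 0]], slide=[[0, 2, -15], [0, 2, -30], [0, 2, -40], [0, 2, -46], [0, 2, -49], [0, 2, -50.5], [0, 2, -51.5], [0, 2, -52], [0, 2, -52]], grip=[-0.6, -0.6, -0.6, -0.6, -0.6, -0.6, -0.6, -0.6, -0.6])

```text
time: 19.15
tool_pos: [418.9, 249.7, 43.3]
tcp_rot: [3.141, -0.0, 1.822]
contact_force: [0.2, -0.3, -0.5]
grip_width: 32.9
```

Emit:
servo_tool(angular=[[0, 0, 0], [0, 0, 0], [0, 0, 0]], slide=[[0, 0, -0.5], [0, 0, -1], [0, 0, -1]], grip=[-0.6, -0.6, -0.6])

```text
time: 19.4
tool_pos: [418.5, 249.5, 41.9]
tcp_rot: [3.141, -0.0, 1.822]
contact_force: [-0.2, 1.1, -1.0]
grip_width: 33.1
```

Run:
```python
from look import *
c,o=look("w11")
a=c["img"][100:280,180:330];c,o=look("d11","side")
b=c["img"][190:310,230:330]
cv2.imwrite("pics/c11.png",np.hstack([cv2.resize(a,(400,480)),cv2.resize(b,(400,480),interpolation=3)]))
```

```text
wrist t 19.4 tcp [418.5 249.5  41.9] rot deg [180.   -0.  104.4] F [-0.2  1.1 -1. ] w 33.1
side t 19.45 tcp [418.5 249.5  41.9] rot deg [180.    0.  104.4] F [ 0.9  0.3 -1.5] w 33.0
```

View pics/c11.png

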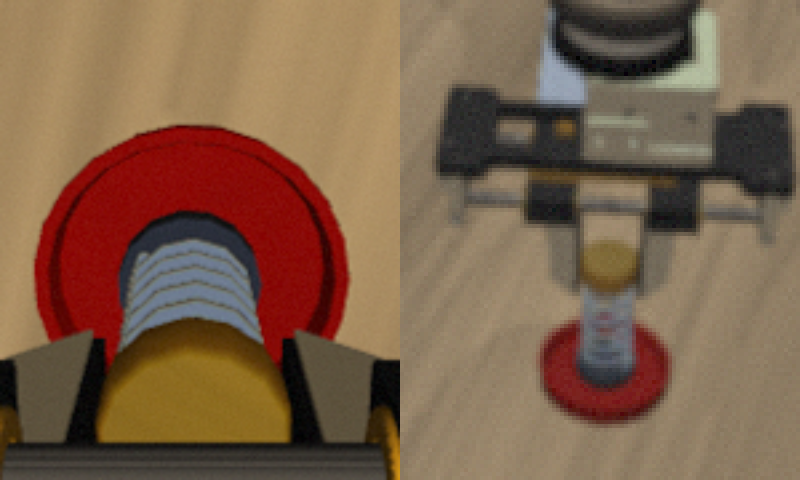

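It is centred in the dish but still hanging slightly (Fz about -1 N). I'll ease it down.

Emit:
servo_tool(angular=[[0, 0, 0], [0, 0, 0], [0, 0, 0], [0, 0, 0]], slide=[[0, 0, -0.5], [0, 0, -1], [0, 0, -1.3], [0, 0, -1.3]], grip=[-0.6, -0.6, -0.6, -0.6])

```text
time: 19.83
tool_pos: [418.5, 249.5, 40.6]
tcp_rot: [3.141, -0.0, 1.822]
contact_force: [0.1, 0.5, -0.4]
grip_width: 32.7
```

Run:
```python
from look import *
for i in range(3): look("tmp")
```

```text
wrist t 19.83 tcp [418.5 249.5  40.6] rot deg [180.   -0.  104.4] F [ 0.1  0.5 -0.4] w 32.7
wrist t 19.88 tcp [418.5 249.5  40.6] rot deg [180.   -0.  104.4] F [ 0.3 -0.6  0.7] w 33.1
wrist t 19.93 tcp [418.6 249.6  40.6] rot deg [180.    0.  104.4] F [ 0.4 -0.2  0.3] w 33.0
```

Emit:
servo_tool(angular=[[0, 0, 0], [0, 0, 0], [0, 0, 0], [0, 0, 0], [0, 0, 0], [0, 0, 0], [0, 0, 0], [0, 0, 0], [0, 0, 0], [0, 0, 0]], slide=[[0, 0, -0.5], [0, 0, -0.5], [0, 0, -0.5], [0, 0, -0.5], [0, 0, -0.5], [0, 0, -0.5], [0, 0, 10], [0, 0, 35], [0, 0, 70], [0, 0, 110]], grip=[-0.6, -0.6, -0.1, 0.0, 0.1, 0.2, 0.2, 0.2, 0.2, 0.2])

```text
time: 20.82
tool_pos: [417.2, 249.0, 150.5]
tcp_rot: [-3.138, 0.001, 1.822]
contact_force: [1.1, 0.3, -0.2]
grip_width: 55.3
```

Run:
```python
from look import *
c,o=look("w12");tall(c,o,88,102);P=cloud(c,o);print(np.percentile(P[(c["range_z"]>0)&(np.hypot(P[...,0]-418,P[...,1]-249)<12)][:,2],[50,90]))
```

```text
wrist t 20.82 tcp [417.2 249.  150.5] rot deg [-179.8    0.   104.4] F [ 1.1  0.3 -0.2] w 55.3
[253. 192.] 1497 circ 417.3 248.9 17.0 mean [417.2 249.9  93.7] hsv [ 21. 199. 127.]
[93.95175967 94.81308079]
```

View pics/w12.png

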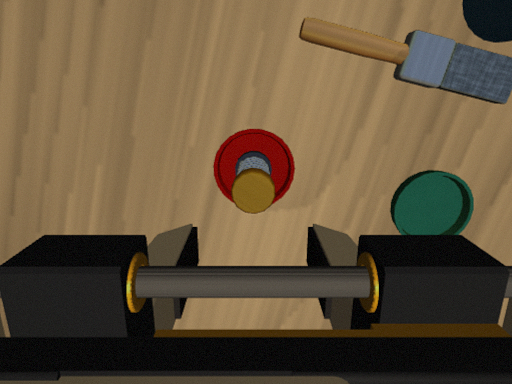

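The tired spring stands upright in the red dish: its cap is at (253,192), and its top at 94 mm is level with a free spring on the 5 mm floor. Now over to A, turning the jaws by -30° so that pink and turquoise stay clear.

Emit:
servo_tool(angular=[[0, 0, 0], [0, 0, 0], [0, 0, 0], [0, 0, -5], [0, 0, -10], [0, 0, -15], [0, 0, -20], [0, 0, -25], [0, 0, -30], [0, 0, -30]], slide=[[0, -10, 20], [0, -35, 30], [0, -70, 30], [0, -108, 30], [0, -146, 30], [0, -184, 30], [0, -222, 30], [0, -260, 30], [0, -298, 30], [0, -336, 30]], grip=[0.2, 0.2, 0.2, 0.2, 0.2, 0.2, 0.2, 0.2, 0.2, 0.2])

```text
time: 21.7
tool_pos: [418.2, -88.3, 180.6]
tcp_rot: [3.141, 0.0, 1.294]
contact_force: [1.1, -1.2, -0.9]
grip_width: 55.1
```

Emit:
servo_tool(angular=[[0, 0, 0], [0, 0, 0], [0, 0, 0], [0, 0, 0], [0, 0, 0], [0, 0, 0], [0, 0, 0], [0, 0, 0], [0, 0, 0], [0, 0, 0]], slide=[[0, -38, 0], [0, -76, 0], [0, -114, 0], [0, -145, 0], [0, -167, 0], [0, -178, 0], [0, -181, -30], [0, -181, -60], [0, -181, -80], [0, -181, -80]], grip=[0.2, 0.2, 0.2, 0.2, 0.2, 0.2, 0.2, 0.2, 0.2, 0.2])

```text
time: 22.53
tool_pos: [416.3, -264.9, 96.7]
tcp_rot: [-3.134, -0.004, 1.298]
contact_force: [-0.6, 1.2, 0.5]
grip_width: 55.2
```

Run:
```python
from look import *
c,o=look("w13");tall(c,o,84,96)
```

```text
wrist t 22.53 tcp [ 416.3 -264.9   96.7] rot deg [-179.6   -0.2   74.4] F [-0.6  1.2  0.5] w 55.2
[146. 129.] 2710 circ 370.6 -197.2 17.3 mean [ 371.7 -197.2   89.4] hsv [ 85. 255. 165.]
[369. 157.] 2591 circ 492.4 -248.8 17.2 mean [ 491.6 -247.6   89.3] hsv [172.  90. 187.]
[257. 220.] 2165 circ 417.8 -269.5 17.1 mean [ 417.9 -268.3   89. ] hsv [ 21. 199. 125.]
```

View pics/w13.png

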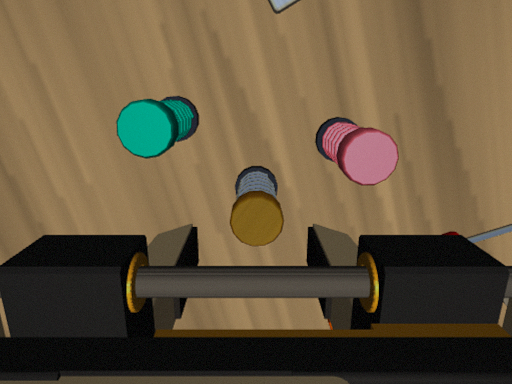

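Brass A at (257,219) gives (417.8,-269.5). Let the arm settle for a moment.

Emit:
servo_tool(angular=[[0, 0, 0], [0, 0, 0], [0, 0, 0]], slide=[[1, -2, -10], [1, -3, -20], [1, -3, -20]], grip=[0.2, 0.2, 0.2])

```text
time: 22.83
tool_pos: [419.4, -270.2, 79.7]
tcp_rot: [-3.141, -0.0, 1.298]
contact_force: [-0.8, -0.1, -0.9]
grip_width: 55.1
```

Emit:
servo_tool(angular=[[0, 0, 0], [0, 0, 0], [0, 0, 0], [0, 0, 0], [0, 0, 0], [0, 0, 0], [0, 0, 0], [0, 0, 0], [0, 0, 0], [0, 0, 0]], slide=[[-1, 1, -18], [-1, 1, -35], [-1, 1, -44], [-1, 1, -46], [-1, 1, -46], [-1, 1, -46], [-1, 1, -46], [-1, 1, -46], [-1, 1, -46], [-1, 1, -46]], grip=[0.2, 0.2, 0.2, 0.2, 0.2, -0.6, -0.6, -0.6, -0.6, -0.6])

```text
time: 23.67
tool_pos: [418.7, -269.7, 35.0]
tcp_rot: [3.141, 0.0, 1.298]
contact_force: [0.2, 0.6, 0.7]
grip_width: 32.5
```

Gripped at 32.5 mm. Lift and carry it to the green dish, above everything.

Emit:
servo_tool(angular=[[0, 0, 0], [0, 0, 0], [0, 0, 0], [0, 0, 0], [0, 0, 0], [0, 0, 0], [0, 0, 0], [0, 0, 0], [0, 0, 0], [0, 0, 0]], slide=[[0, 0, 4], [0, 0, 15], [0, 0, 40], [0, 0, 75], [0, 0, 110], [0, 0, 140], [4, 12, 160], [13, 37, 165], [25, 70, 165], [37, 104, 165]], grip=[-0.6, -0.6, -0.6, -0.6, -0.6, -0.6, -0.6, -0.6, -0.6, -0.6])

```text
time: 24.5
tool_pos: [455.7, -165.0, 200.5]
tcp_rot: [3.14, 0.0, 1.296]
contact_force: [1.3, 0.0, -1.9]
grip_width: 32.8
```

Emit:
servo_tool(angular=[[0, 0, 0], [0, 0, 0], [0, 0, 0], [0, 0, 0], [0, 0, 0], [0, 0, 0], [0, 0, 0], [0, 0, 0], [0, 0, 0], [0, 0, 0]], slide=[[12, 35, 0], [25, 70, 0], [37, 105, 0], [50, 140, 0], [62, 175, 0], [75, 210, 0], [87, 245, 0], [100, 280, 0], [112, 315, 0], [125, 348, 0]], grip=[-0.6, -0.6, -0.6, -0.6, -0.6, -0.6, -0.6, -0.6, -0.6, -0.6])

```text
time: 25.33
tool_pos: [580.4, 184.7, 199.7]
tcp_rot: [-3.141, 0.0, 1.299]
contact_force: [0.4, -0.7, -0.9]
grip_width: 32.4
```

Emit:
servo_tool(angular=[[0, 0, 0], [0, 0, 0], [0, 0, 0], [0, 0, 0], [0, 0, 0], [0, 0, 0], [0, 0, 0], [0, 0, 0], [0, 0, 0]], slide=[[10, 28, 0], [18, 50, 0], [23, 63, -10], [24, 67, -35], [24, 67, -65], [24, 67, -92], [24, 67, -105], [24, 67, -105], [24, 67, -105]], grip=[-0.6, -0.6, -0.6, -0.6, -0.6, -0.6, -0.6, -0.6, -0.6])

```text
time: 26.08
tool_pos: [604.0, 248.8, 93.7]
tcp_rot: [-3.14, 0.001, 1.298]
contact_force: [1.2, 0.0, -0.7]
grip_width: 32.5
```

Run:
```python
from dish import *
go("w14","green",[604,252])
```

```text
wrist t 26.08 tcp [604.  248.8  93.7] rot deg [-1.799e+02  1.000e-01  7.440e+01] F [ 1.2  0.  -0.7] w 32.5
dish [603.1 253.4] 43 resid 1.01 tool [604.  248.8  93.7]
```

View pics/w14.png

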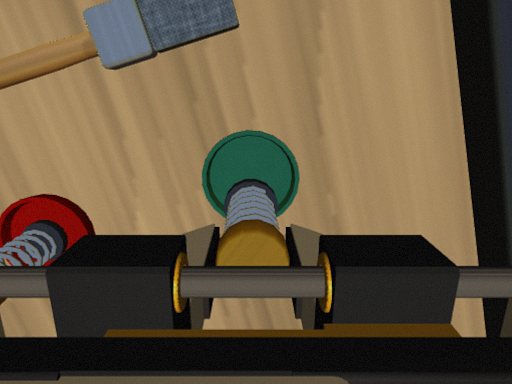

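The green dish centre is at (603,253). I'll shift by (-1,+4) and lower.

Emit:
servo_tool(angular=[[0, 0, 0], [0, 0, 0], [0, 0, 0], [0, 0, 0], [0, 0, 0], [0, 0, 0], [0, 0, 0], [0, 0, 0], [0, 0, 0]], slide=[[-1, 3, -15], [-1, 4, -30], [-1, 4, -40], [-1, 4, -46], [-1, 4, -49], [-1, 4, -50.5], [-1, 4, -51.5], [-1, 4, -52], [-1, 4, -52]], grip=[-0.6, -0.6, -0.6, -0.6, -0.6, -0.6, -0.6, -0.6, -0.6])

```text
time: 26.88
tool_pos: [603.8, 253.5, 43.1]
tcp_rot: [3.141, -0.0, 1.298]
contact_force: [-0.6, -0.2, -1.3]
grip_width: 33.1
```

Run:
```python
from look import *
c,o=look("w15");look("tmp");look("tmp")
cv2.imwrite("pics/c15.png",cv2.resize(c["img"][100:280,180:330],None,fx=4,fy=3))
```

```text
wrist t 26.88 tcp [603.8 253.5  43.1] rot deg [180.   -0.   74.4] F [-0.6 -0.2 -1.3] w 33.1
wrist t 26.93 tcp [603.8 253.6  43.1] rot deg [180.   -0.   74.4] F [-0.2  0.1 -0.7] w 32.7
wrist t 26.98 tcp [603.8 253.6  43. ] rot deg [180.   -0.   74.4] F [-0.   0.3 -1.5] w 32.9
```

View pics/c15.png

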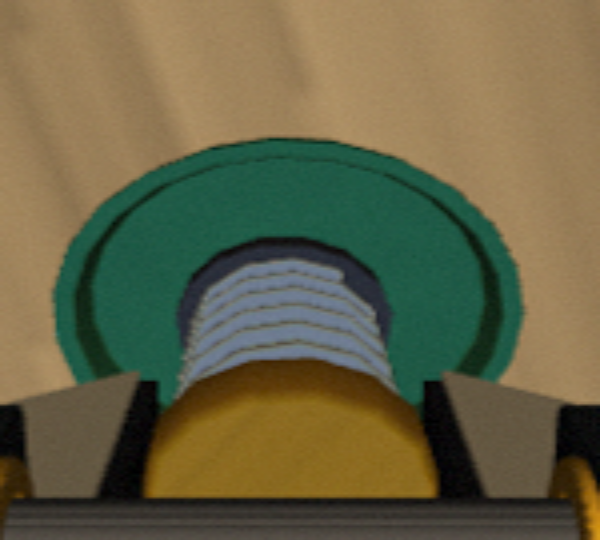

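Centred in the dish but still hanging about 3 mm up. Ease it down.

Emit:
servo_tool(angular=[[0, 0, 0], [0, 0, 0], [0, 0, 0], [0, 0, 0], [0, 0, 0], [0, 0, 0]], slide=[[0, 0, -0.7], [0, 0, -1.4], [0, 0, -2], [0, 0, -2.5], [0, 0, -2.5], [0, 0, -2.5]], grip=[-0.6, -0.6, -0.6, -0.6, -0.6, -0.6])

```text
time: 27.53
tool_pos: [603.6, 253.6, 40.2]
tcp_rot: [3.141, -0.0, 1.298]
contact_force: [-1.2, -0.3, 0.1]
grip_width: 33.0
```

Run:
```python
from look import *
for i in range(4): look("tmp")
```

```text
wrist t 27.53 tcp [603.6 253.6  40.2] rot deg [180.   -0.   74.4] F [-1.2 -0.3  0.1] w 33.0
wrist t 27.58 tcp [603.6 253.6  40.2] rot deg [180.   -0.   74.4] F [-0.6  0.2  0.4] w 32.9
wrist t 27.63 tcp [603.5 253.6  40.2] rot deg [180.   -0.   74.4] F [-1.2 -0.2 -0.3] w 33.3
wrist t 27.68 tcp [603.6 253.6  40.2] rot deg [180.   -0.   74.4] F [0.1 0.8 1. ] w 32.4
```

Its weight is off the gripper (Fz about 0.3 N). Release it, rise and back away.

Emit:
servo_tool(angular=[[0, 0, 0], [0, 0, 0], [0, 0, 0], [0, 0, 0], [0, 0, 0], [0, 0, 0], [0, 0, 0], [0, 0, 0], [0, 0, 0], [0, 0, 0]], slide=[[0, 0, -0.3], [0, 0, -0.3], [0, 0, -0.3], [0, 0, -0.3], [0, 0, -0.3], [0, 0, 10], [0, 0, 35], [0, 0, 70], [0, 0, 105], [0, 0, 130]], grip=[-0.6, -0.1, 0.0, 0.1, 0.2, 0.2, 0.2, 0.2, 0.2, 0.2])

```text
time: 28.57
tool_pos: [604.3, 253.8, 174.4]
tcp_rot: [3.138, -0.002, 1.298]
contact_force: [0.5, 0.6, 0.4]
grip_width: 54.9
```

Emit:
servo_tool(angular=[[0, 0, 0], [0, 0, 0], [0, 0, 0], [0, 0, 0], [0, 0, 0], [0, 0, 0], [0, 0, 0]], slide=[[0, -10, 15], [-5, -35, 30], [-10, -65, 40], [-15, -95, 40], [-15, -110, 40], [-15, -110, 40], [-15, -110, 40]], grip=[0.2, 0.2, 0.2, 0.2, 0.2, 0.2, 0.2])

```text
time: 29.15
tool_pos: [588.7, 143.3, 210.4]
tcp_rot: [3.141, -0.001, 1.297]
contact_force: [0.2, 1.7, 0.1]
grip_width: 54.9
```

Run:
```python
from look import *
c,o=look("w16");tall(c,o,88,102);look("s16","scene");look("d16","side")
```

```text
wrist t 29.15 tcp [588.7 143.3 210.4] rot deg [180.   -0.   74.3] F [0.2 1.7 0.1] w 54.9
[493. 124.] 4107 circ 804.6 109.1 124.8 mean [805.2 124.4  94.1] hsv [ 50.  51. 102.]
[232.  46.] 1356 circ 602.3 253.3 16.8 mean [602.3 253.3  94.1] hsv [ 21. 199. 125.]
[ 34. 113.] 1250 circ 417.9 248.8 17.4 mean [419.5 248.5  93.7] hsv [ 21. 200. 123.]
[390. 194.] 312 circ 708.7 88.0 9.9 mean [708.5  88.1  89.5] hsv [  1. 255. 193.]
scene t 29.2 tcp [588.6 144.1 210.1] rot deg [-180.    -0.    74.4] F [-0.4 -0.1  0.4] w 55.1
side t 29.25 tcp [588.6 144.6 209.9] rot deg [-180.    -0.    74.4] F [-0.8  0.2  0. ] w 55.6
```

View pics/w16.png

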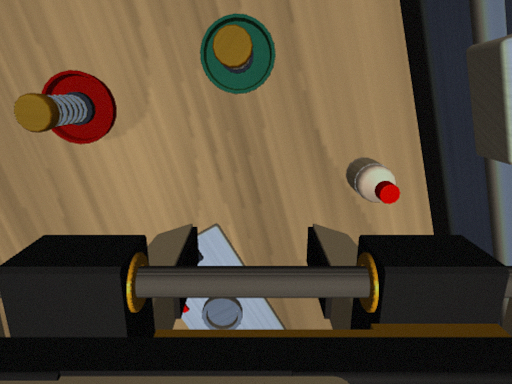

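View pics/s16.png

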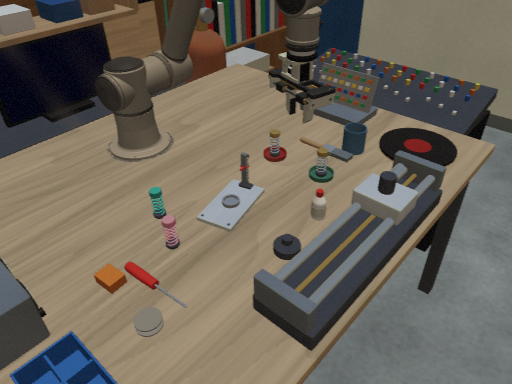

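View pics/d16.png

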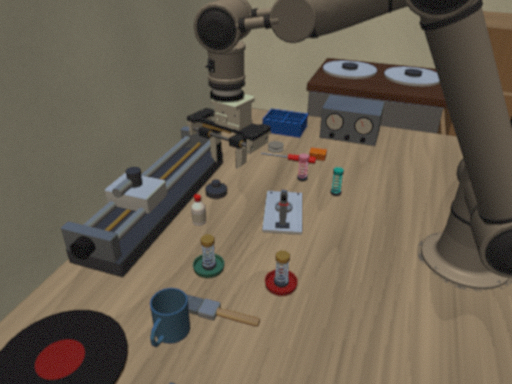

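Both springs stand upright in the dishes: in the scene view, red at (275,145) and green at (322,165). Everything else is where it was, and the gripper is clear. Handing in.

```bash
python3 -c "
from plant import bot
print(bot.close_job())"
```

```text
the job is handed in; nothing more can be done
None
```

I tested one spring, found it tired and stood it in the red dish. The other, sound by elimination and not loaded itself, is in the green dish. I handed in at about 29 s.

- **Test:** I stood the outer brass-capped spring in the seat, let go of it, and pressed its cap with the closed fingers. The force read 14.1–15.3 N for about 1.5 s, and no reading went over 15.3 N. The cap top sank to about 84–85 mm, with the mark at about 91 mm. That matches roughly 1.7 mm per N, so the spring is tired.
- **Last checks:** Both springs stood upright and centred to about 1 mm, with cap tops at about 94 mm. The other objects looked unmoved in the scene and side views, and the gripper was clear of everything.
- **Disagreements:** The finger ends are about 31 mm short of the reported TCP. Because of this the first grasp closed on air just above the cap, without touching it. Two cameras confirmed the offset, and I corrected for it from then on. The scene and side cameras differed by 3–5 mm, so I took final positions from the wrist camera.

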